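Slide the red battery pack home in the charging dock

TASK

Load the red battery pack into the charging dock: lay it lengthwise in the dock's open trough and slide it under the hood until it is fully home against the back stop, lying flat with only its tail standing out. Let go of it, and leave the blue and the yellow pack where they lie.

Things in the scene. Friction and masses are not known exactly. Their poses are not given: they have to be found in the camera images.
- red_pack: the pack to load: red box with black bands, 100 mm long (its x) x 38 mm wide (y) x 34 mm high (z), about 0.2 kg, lying loose on the table (z = 0). Both ends are alike: either may go in first. Origin: centre of its underside.
- blue_pack: bystander, the same pack in blue: 100 x 38 x 34 mm, loose on the table, origin at the centre of its underside. Leave it alone (not moved 25 mm or more).
- yellow_pack: bystander, the same pack in yellow: 100 x 38 x 34 mm, loose on the table, origin at the centre of its underside. Leave it alone (not moved 25 mm or more).
- dock: fixed dock, channel along its x (mm). Origin: on the table under the hood's mouth (green stripe). Floor 6 thick. x -120 to 0: open trough, no end wall; rails 58 apart inside, 8 thick, tops 16 above the table. x 0 to 91: white hood, 58 wide inside, roof 46 above the floor, its top 58 above the table. Stop at x 75: a pack at home has its centre at x 25, 25 mm standing out. Slides freely, no latch.
Mind the look-alikes: they are no part of the job. There is more than one size of the red_pack; the one meant has the size given above. There is more than one size of the dock; the one meant has the size given above.

How it is judged:
At the end, for the whole second after the job is handed in: The red pack lies flat (within 8 degrees) on the dock's floor in the channel, lengthwise (within 16 degrees) and between its walls, pushed under the hood to within 12 mm of the back stop, released and at rest; the blue and the yellow pack are within 25 mm of where they started (x of red_pack in the frame of dock between 0.013 and 0.035 m and y of red_pack in the frame of dock between -0.015 and 0.015 m and z of red_pack in the frame of dock between 0.001 and 0.012 m and angle between the x axis of red_pack and the x axis of dock, either way round below 0.28 rad and angle between red_pack's own z axis and vertical below 0.15 rad and linear speed of red_pack below 0.01 m/s and distance of each of blue_pack, yellow_pack from where it was at the start of the episode below 0.025 m); the robot touches nothing.
It fails at once if the blue or the yellow pack is moved by 25 mm or more (distance of any of blue_pack, yellow_pack from where it was at the start of the episode above 0.025 m).
It also fails if it takes over 56 s, if anything falls off the work surface, if the arm or the gripper's body presses on something with over 40 N, if the wrist force passes 120 N, or if a joint passes its speed limit or range.

ROBOT

A 6-joint arm with a two-finger parallel gripper is mounted at the origin on the work surface. World frame = base frame: x ahead of the robot, y to its left, z up, the work surface at z = 0. Lengths are in m, angles in rad, forces in N, time in s.
With the tool pointing down it reaches from about 0.15 to 0.775 m from the base axis. Payload 6.1 kg.
Tool frame: the origin (TCP) lies at the very end of the fingers, on their centre line; the grasp point (between the pads) lies 19 mm behind it; x points along the fingers, z is the direction in which the jaws open and shut, and the axes are right-handed (so a half turn about x gives the same grasp; the last joint's range is limited). The gripper opens to 85 mm and grips with 20 to 120 N. Pads are 22 mm wide; open, the fingers measure 114 mm over their backs; the gripper's body (76 mm by 85 mm) begins 54 mm behind the grasp point. The pads swing forward as they close: fully open they stand 13 mm farther back than shut.
Start: joints at [-1.245, 0.126, -0.04, 1.405, 0, 1.571], TCP at [0.168, -0.497, 0.231] pointing down, gripper open.
Joint ranges: [-2.72, 2.72], [-0.95, 1.95], [-1.27, 1.35], [-1.78, 2.02], [-1.46, 1.47], [-3.14, 3.14]. Speed limits (rad/s): [2.39, 2.39, 3.01, 3.14, 3.14, 3.14].

INTERFACE

Orientations are given as a 3x3 rotation matrix whose columns are the frame's x, y, z axes.
In Python, from plant import robot gives the robot as it stands.
- The arm moves only by the shell command python3 -m pendant 'ROWS' [FORCE]. ROWS is JSON, a list of rows, each a list of 3 entries, a list of its own where there are three numbers: the opening, from -1 (shut) to 1 (fully open), so that 0 is half open, then the shift along the tool's x, y, z in m, then the turn about the tool's x in rad. A call has 1 to 5 rows; each row shifts and turns the commanded pose from where the row before left it, along the tool's axes as they then stand; what a row does not reach is not made up. A row lasts 1/12 s, in which the tool goes at most 41.7 mm and 7.16 degrees, less where a joint would pass 70% of its speed; a pose out of reach is approached as far as the arm can. A call with a gripper value outside its range is refused whole. The fingers move at their own pace and stop on an object; FORCE is the grip in N (left out, the last holds). Time passes only in rows, so rows that do not move let the fingers close. It gives the time, the measured TCP pose, the force and the opening at its end, in the units of the state.
- robot.observe(): the state, without advancing time (a new reading comes with each control period).
- robot.camera(name): name is "side" or "top" or "wrist"; returns a dict with "img" (420x560x3 uint8, blue, green, red), "fx", "fy", "cx", "cy" (pixels), "k1" (the pictures are not rectified: a ray, as slopes to the right and down, at radius r is drawn at 1 + k1 r^2 times it, then the intrinsics apply), "origin" and "attitude" of the camera in the world. Camera axes: x right, y down, z forward; pixel columns grow to the right and rows downward; lengths in m; the calibration is good to about 2 mm. A picture is of the moment at which its call begins. There is no depth.
- robot.close_job(): hands the job in, once; it reports no verdict.
The state is a dict: "clock": time; "qpos": joint angles; "qd": joint speeds; "tau": joint torques, N m; "tcp_pos": TCP position; "ee_rot": TCP orientation; "wrist_force": force on the tool from outside, world axes, zero at the start; "torque": the same for the moment, N m; "opening": opening from 0.0 (shut) to 1.0 (fully open).
Only numpy, scipy, OpenCV 4.12 (cv2) and the standard library are available. Lean on these libraries where they do the work, as an engineer would, in place of code of your own. Each camera call takes 0.05 s, during which the arm holds its last target. There are 200 camera calls.

## Working session

There is one attempt and no reset: what is moved stays moved. The work goes in short steps, Python scripts to look and compute and a shell command to move; the robot and the scene stay as the last step left them, time stands still between calls to the robot, and variables do not carry over. Pictures are saved under pics/ and viewed, about 8 in all and at most 12, crops included, and the job is handed in when it is done.

```bash
mkdir -p pics; ls
python3 - <<'E'
from plant import robot
import cv2, numpy as np
s=robot.observe(); print(s['clock'],s['tcp_pos'],np.round(s['ee_rot'],3).tolist(),s['opening'])
for n in ['top','side']:
    c=robot.camera(n); cv2.imwrite(f'pics/{n}0.png',c['img'])
    print(n,{k:np.round(v,4).tolist() for k,v in c.items() if k!='img'})
    np.save(f'pics/{n}0.npy',c,allow_pickle=True)
E
```

```text
pics
0.0 [ 0.16788389 -0.49698437  0.23052644] [[-0.001, 0.947, 0.32], [0.002, 0.32, -0.947], [-1.0, 0.0, -0.002]] 1.0047720145694408
top {'fx': 379.2476, 'fy': 379.2476, 'cx': 274.1619, 'cy': 216.8886, 'k1': -0.0808, 'origin': [0.3814, -0.0024, 0.811], 'attitude': [[0.0654, -0.9771, 0.2026], [-0.9978, -0.065, 0.0091], [0.0043, -0.2028, -0.9792]]}
side {'fx': 429.4903, 'fy': 429.4903, 'cx': 283.6265, 'cy': 213.6247, 'k1': 0.0084, 'origin': [0.2615, 0.6789, 0.4937], 'attitude': [[-0.9304, -0.1703, 0.3247], [-0.3659, 0.4858, -0.7938], [-0.0225, -0.8573, -0.5143]]}
```

View pics/top0.png

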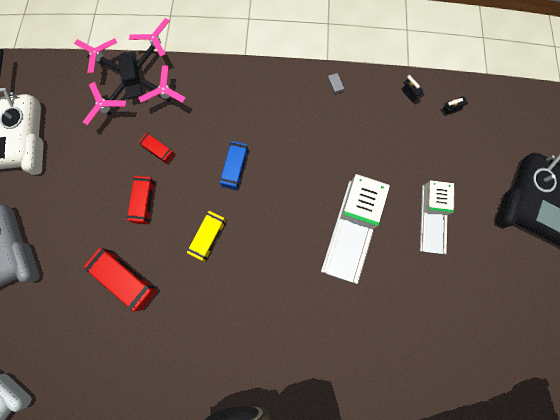

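View pics/side0.png

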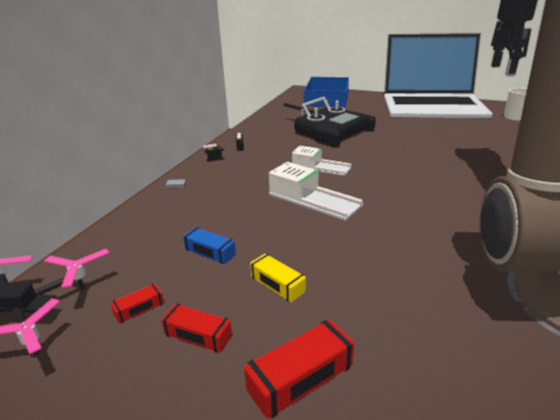

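Red candidates: small (156,147), medium (141,200), large (120,278). Docks: large (355,228), small (437,217). Next a close crop and sizes.

```bash
cat > h.py <<'E'
import numpy as np, cv2
from plant import robot
def load(n): return np.load(f'pics/{n}.npy',allow_pickle=True).item()
def shot(n,name):
    c=robot.camera(n); np.save(f'pics/{name}.npy',c,allow_pickle=True); cv2.imwrite(f'pics/{name}.png',c['img']); return c
def kd(c): return np.array([[c['fx'],0,c['cx']],[0,c['fy'],c['cy']],[0,0,1]]),np.array([c['k1'],0,0,0,0])
def ray(c,px):
    K,d=kd(c); p=cv2.undistortPoints(np.array(px,float).reshape(-1,1,2),K,d)[:,0]
    return np.c_[p,np.ones(len(p))]@np.array(c['attitude']).T
def onz(c,px,z):
    r=ray(c,px); o=np.array(c['origin']); return (o+r*((z-o[2])/r[:,2])[:,None])[:,:2]
def proj(c,P):
    K,d=kd(c); R=np.array(c['attitude']).T; P=np.array(P,float)
    return cv2.projectPoints(P,cv2.Rodrigues(R)[0],-R@np.array(c['origin']),K,d)[0][:,0]
def box(x,y,a,L,W,H,z=0):
    C=np.array([[i,j,k] for i in(-L/2,L/2) for j in(-W/2,W/2) for k in(0,H)])
    c,s=np.cos(a),np.sin(a); return C@np.array([[c,-s,0],[s,c,0],[0,0,1]]).T+[x,y,z]
E
python3 - <<'E'
from h import *
t=load('top0'); s=load('side0')
a=cv2.resize(t['img'][125:320,75:265],None,fx=3,fy=3,interpolation=2)[:585]
b=cv2.resize(t['img'][165:290,310:400],None,fx=4,fy=4,interpolation=2)
im=np.zeros((585,800,3),np.uint8); im[:585,:570]=a; b=cv2.resize(t['img'][165:295,310:390],None,fx=2.8,fy=4.4); 
b=cv2.resize(t['img'][165:292,310:395],(230,344)); im[:344,570:]=b
cv2.imwrite('pics/crop.png',im)
hsv=cv2.cvtColor(t['img'],cv2.COLOR_BGR2HSV)
m=((hsv[...,1]>140)&(hsv[...,2]>70)).astype(np.uint8)
n,l,st,_=cv2.connectedComponentsWithStats(m)
for i in range(1,n):
    if 100<st[i,4]<6000:
        ys,xs=np.nonzero(l==i); w=onz(t,np.c_[xs,ys],.034); r=cv2.minAreaRect(w.astype(np.float32)*1000)
        print(st[i],t['img'][l==i].mean(0).round(),np.round(r[0]),np.round(r[1]),round(r[2]))
E
```

```text
[442   0 118  16 850] [27. 50. 78.] [1147. -543.] [ 46. 327.] 0
[129  18  41  39 326] [174.  83. 246.] [972. 316.] [106.  92.] 61
[ 74  38  42  35 346] [171.  82. 246.] [906. 462.] [ 91. 103.] 5
[138  65  48  38 466] [173.  87. 241.] [838. 281.] [ 96. 109.] 3
[ 83  82  43  43 454] [172.  86. 243.] [783. 407.] [107.  94.] 2
[138 133  31  27 376] [ 35.  42. 218.] [685. 281.] [69. 31.] 58
[221 145  26  38 629] [214. 117.  53.] [655.  99.] [42. 79.] 80
[127 180  27  39 715] [ 42.  49. 214.] [563. 292.] [49. 82.] 89
[344 212  35  14 115] [ 90. 199.  47.] [ 552. -177.] [75.  6.] 75
[189 215  35  42 748] [  5. 235. 241.] [494. 143.] [44. 79.] 68
[  88  251   63   56 1560] [ 50.  57. 228.] [394. 316.] [123.  63.] 56
[132 288  25  23 253] [ 26.  30. 142.] [354. 257.] [19. 61.] 56
```

View pics/crop.png

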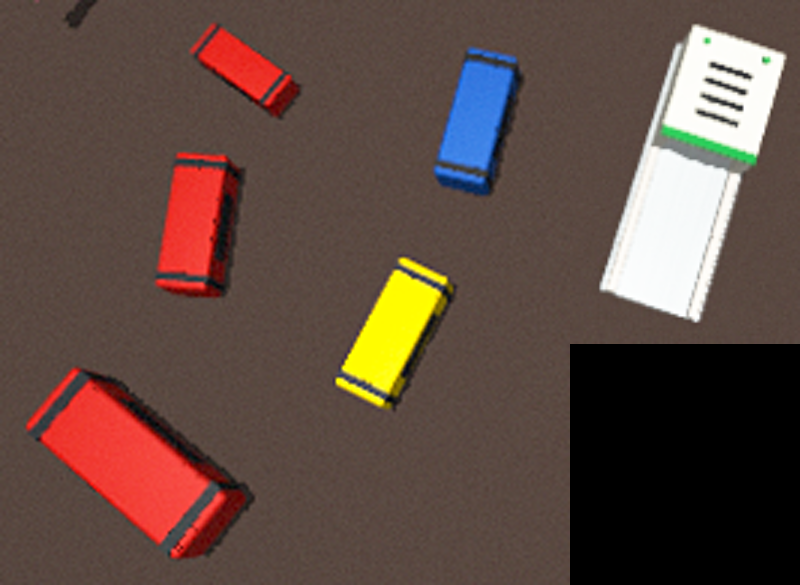

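The medium red pack (top-view pixel 141,200) matches the blue and yellow packs in size, and the dock at (355,228) is the candidate. I'll fit silhouettes in both views to confirm the sizes.

```bash
cat >> h.py <<'E'
from scipy.optimize import minimize
def colmask(img,col):
    h=cv2.cvtColor(img,cv2.COLOR_BGR2HSV); H,S,V=cv2.split(h)
    if col=='red': m=((H<10)|(H>170))&(S>140)&(V>60)
    if col=='blue': m=(H>95)&(H<125)&(S>120)&(V>60)
    if col=='yellow': m=(H>20)&(H<38)&(S>140)&(V>60)
    if col=='dock': m=((S<45)&(V>110))|((H>45)&(H<85)&(S>90)&(V>50))
    return m.astype(np.uint8)
def hullof(c,col,roi):
    m=colmask(c['img'],col); k=np.zeros_like(m); x0,y0,x1,y1=roi; k[y0:y1,x0:x1]=m[y0:y1,x0:x1]
    k=cv2.morphologyEx(k,cv2.MORPH_CLOSE,np.ones((5,5))); n,l,st,_=cv2.connectedComponentsWithStats(k)
    pts=np.vstack([np.argwhere(l==i)[:,::-1] for i in range(1,n) if st[i,4]>25])
    return cv2.convexHull(pts.astype(np.float32))[:,0]
def model(kind,p,dims=(.1,.038,.034),z=0):
    if kind=='pack': return box(*p,*dims,z)
    k=dims[0] if kind=='dock' and len(dims)==1 else 1
    x,y,a=p; u=np.array([np.cos(a),np.sin(a)])
    return np.vstack([box(x-.06*k*u[0],y-.06*k*u[1],a,.12*k,.074*k,.016*k),box(x+.0455*k*u[0],y+.0455*k*u[1],a,.091*k,.074*k,.058*k)])
def fit(kind,views,p0,dims=(.1,.038,.034),z=0):
    S=8
    def cost(p):
        t=0
        for c,h in views:
            q=cv2.convexHull(proj(c,model(kind,p,dims,z)).astype(np.float32))[:,0]
            i=cv2.intersectConvexConvex(q,h.astype(np.float32))[0]; A=cv2.contourArea(q)+cv2.contourArea(h)
            t+=1-i/(A-i)
        return t/len(views)
    best=min((minimize(cost,np.add(p0,d),method='Nelder-Mead',options=dict(initial_simplex=np.add(p0,d)+np.vstack([np.zeros(3),np.diag([.02,.02,.2])]),xatol=1e-4,fatol=1e-5)) for d in ([0,0,0],[0,0,.3],[0,0,-.3])),key=lambda r:r.fun)
    return best.x,best.fun
E
python3 - <<'E'
from h import *
t=load('top0'); s=load('side0')
R={'red':((122,172,160,228),(160,300,235,352),(.56,.29,0)),
'blue':((215,137,252,194),(180,225,238,265),(.65,.1,-.2)),'yellow':((184,207,230,265),(247,250,308,302),(.5,.14,-.3))}
for n,(a,b,p) in R.items():
    h=[(t,hullof(t,n,a)),(s,hullof(s,n,b))]
    print(n,[np.round(v,4) for v in fit('pack',h,p)],[np.round(fit('pack',[v],p)[0],4) for v in h])
    if n=='red':
        for k in(.85,1.15): print(k,fit('pack',h,p,(.1*k,.038*k,.034*k))[1])
a,b,p=((315,170,395,290),(262,158,366,218),(.53,-.17,-.3))
h=[(t,hullof(t,'dock',a)),(s,hullof(s,'dock',b))]
for k in(1,.85,1.15):print('dock',k,fit('dock',h,p,(k,)))
print([np.round(fit('dock',[v],p,(1,))[0],4) for v in h])
E
```

```text
red [array([ 0.5654,  0.297 , -0.0181]), np.float64(0.0667)] [array([ 0.5654,  0.2974, -0.0066]), array([ 0.5664,  0.2951, -0.0546])]
0.85 0.23054593218787006
1.15 0.28191534205945445
blue [array([ 0.657 ,  0.1004, -0.1664]), np.float64(0.1067)] [array([ 0.6569,  0.1012, -0.137 ]), array([ 0.6584,  0.0982, -0.2543])]
yellow [array([ 0.4947,  0.1452, -0.3859]), np.float64(0.0484)] [array([ 0.4949,  0.1456, -0.3852]), array([ 0.4966,  0.1433, -0.4171])]
dock 1 (array([ 0.54258027, -0.1710922 , -0.24721993]), np.float64(0.1685719405866507))
dock 0.85 (array([ 0.52736214, -0.1648058 , -0.15932453]), np.float64(0.3903676456254825))
dock 1.15 (array([ 0.52886251, -0.16851023, -0.27044908]), np.float64(0.23033305099613205))
[array([ 0.5426, -0.1711, -0.2472]), array([ 0.542 , -0.1711, -0.2127])]
```

Run:
```python
from h import *
t=load('top0'); s=load('side0')
w=onz(t,[(321.1,272.1),(358,283.5)],.012);print('end',w,np.linalg.norm(w[1]-w[0]))
w=onz(t,[(356.9,174.2),(389.4,184.2),(344.8,212.2),(378.4,224.5)],.058);print('hood',w,np.linalg.norm(w[1]-w[0]),np.linalg.norm(w[2]-w[0]),np.linalg.norm(w[3]-w[1]), w.mean(0))
ims=[]
for c,roi,n in((t,(310,160,400,295),'t'),(s,(255,150,370,220),'s')):
    x0,y0,x1,y1=roi; f=4
    im=cv2.resize(c['img'][y0:y1,x0:x1],None,fx=f,fy=f,interpolation=2)
    p=(.5426,-.1711,-.2472)
    for B in np.split(model('dock',p,(1,)),2):
        q=(proj(c,B)-[x0,y0]+.5)*f
        for i in range(8):
            for j in(1,2,4):
                if not i&j: cv2.line(im,tuple(map(int,q[i])),tuple(map(int,q[i|j])),(255,0,255),1)
    ims.append(im)
H=max(i.shape[0] for i in ims); 
ims=[cv2.copyMakeBorder(i,0,H-i.shape[0],0,0,0) for i in ims]
im=np.hstack(ims); cv2.imwrite('pics/dockfit.png',im[:600,:]if im.shape[1]<=800 else cv2.resize(im,None,fx=800/im.shape[1],fy=800/im.shape[1]))
```

```text
end [[ 0.4353199  -0.10089831]
 [ 0.41638731 -0.17925861]] 0.08061500089797684
hood [[ 0.63951477 -0.16191266]
 [ 0.6225736  -0.23060451]
 [ 0.55650026 -0.13861127]
 [ 0.53547793 -0.20806605]] 0.07075007484790143 0.08622275307579663 0.08996463830422921 [ 0.58851664 -0.18479862]
```

View pics/dockfit.png

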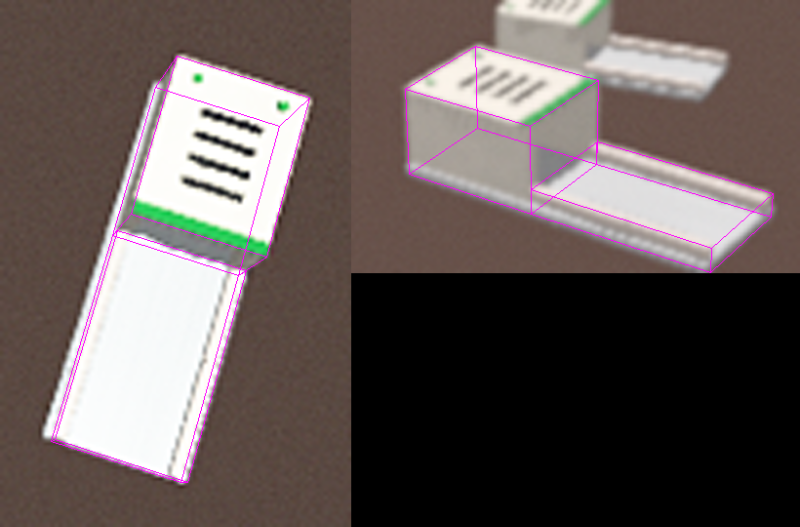

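Overlay: the fit at 1.0x matches the hood and trough end in both views. The trough is about 4 mm wider on its left. Red pack ≈ (0.565, 0.297), yaw −0.018. Dock ≈ (0.542, −0.171), yaw −0.25. I'll turn the tool first, then travel.

```bash
python3 -m pendant '[[1,[0,0,0],-0.12],[1,[0,0,0],-0.12],[1,[0,0,0],-0.12],[1,[0,0,0],-0.12],[1,[0,0,0],-0.12]]' 60
python3 -m pendant '[[1,[0,0,0],-0.12],[1,[0,0,0],-0.12],[1,[0,0,0],-0.12],[1,[0,0,0],-0.12],[1,[0,0,0],-0.12]]'
python3 -m pendant '[[1,[0,0,0],-0.12],[1,[0,0,0],-0.12],[1,[0,0,0],-0.12],[1,[0,0,0],-0.12],[1,[0,0,0],-0.12]]'
python3 -m pendant '[[1,[0,0,0],-0.12],[1,[0,0,0],-0.12],[1,[0,0,0],-0.12],[1,[0,0,0],-0.12],[1,[0,0,0],-0.12]]'
python3 -m pendant '[[1,[0,0,0],-0.12],[1,[0,0,0],-0.12],[1,[0,0,0],-0.12],[1,[0,0,0],-0.04],[1,[0,0,0],0]]'
```

```text
clock: 0.52
tcp_pos: [0.1679, -0.4972, 0.2308]
ee_rot: [[-0.0, 0.596, 0.803], [0.001, 0.803, -0.596], [-1.0, 0.001, -0.001]]
wrist_force: [-0.4, 0.8, 0.1]
opening: 1.001
clock: 0.93
tcp_pos: [0.168, -0.4972, 0.2308]
ee_rot: [[-0.0, 0.039, 0.999], [0.001, 0.999, -0.039], [-1.0, 0.001, -0.0]]
wrist_force: [0.2, 0.7, 0.7]
opening: 0.996
clock: 1.35
tcp_pos: [0.168, -0.4971, 0.2308]
ee_rot: [[-0.0, -0.532, 0.847], [0.001, 0.847, 0.532], [-1.0, 0.001, 0.0]]
wrist_force: [-0.6, 0.3, -0.3]
opening: 1.0
clock: 1.77
tcp_pos: [0.1679, -0.4971, 0.2308]
ee_rot: [[-0.0, -0.917, 0.399], [0.001, 0.399, 0.917], [-1.0, 0.001, 0.001]]
wrist_force: [0.1, -0.9, 0.4]
opening: 1.002
clock: 2.18
tcp_pos: [0.168, -0.4971, 0.2309]
ee_rot: [[-0.0, -1.0, 0.015], [0.001, 0.015, 1.0], [-1.0, 0.0, 0.001]]
wrist_force: [-0.2, -0.4, 0.2]
opening: 1.0
```

```bash
python3 -m pendant '[[1,[0,-0.018,0.036],0],[1,[0,-0.018,0.036],0],[1,[0,-0.018,0.036],0],[1,[0,-0.018,0.036],0],[1,[0,-0.018,0.036],0]]'
python3 -m pendant '[[1,[0,-0.018,0.036],0],[1,[0,-0.018,0.036],0],[1,[0,-0.018,0.036],0],[1,[0,-0.018,0.036],0],[1,[0,-0.018,0.036],0]]'
python3 -m pendant '[[1,[0,-0.018,0.036],0],[1,[0,-0.018,0.036],0],[1,[0,-0.018,0.036],0],[1,[0,-0.018,0.036],0],[1,[0,-0.018,0.036],0]]'
python3 -m pendant '[[1,[0,-0.018,0.036],0],[1,[0,-0.018,0.036],0],[1,[0,-0.018,0.036],0],[1,[0,-0.018,0.036],0],[1,[0,-0.018,0.036],0]]'
python3 -m pendant '[[1,[0,-0.018,0.036],0],[1,[0.02,-0.010,0.030],0],[1,[0.02,0,0],0],[1,[0.02,0,0],0],[1,[0,0,0],0]]'
python3 - <<'E'
from h import *
c=shot('wrist','w1'); s=robot.observe(); print(s['clock'],s['tcp_pos'],np.array(c['origin']).round(3),np.array(c['attitude']).round(3).tolist())
E
```

```text
clock: 2.6
tcp_pos: [0.261, -0.3171, 0.231]
ee_rot: [[-0.0, -1.0, 0.019], [0.0, 0.019, 1.0], [-1.0, 0.0, 0.0]]
wrist_force: [0.8, -0.5, 1.2]
opening: 1.003
clock: 3.02
tcp_pos: [0.3539, -0.1384, 0.2314]
ee_rot: [[0.0, -1.0, 0.018], [-0.0, 0.018, 1.0], [-1.0, -0.0, -0.0]]
wrist_force: [0.3, 0.0, 0.4]
opening: 1.0
clock: 3.43
tcp_pos: [0.4468, 0.0404, 0.2313]
ee_rot: [[0.0, -1.0, 0.017], [-0.0, 0.017, 1.0], [-1.0, -0.0, -0.0]]
wrist_force: [1.4, -0.8, -0.2]
opening: 0.998
clock: 3.85
tcp_pos: [0.5397, 0.2189, 0.2309]
ee_rot: [[-0.0, -1.0, 0.017], [-0.0, 0.017, 1.0], [-1.0, 0.0, -0.0]]
wrist_force: [0.7, -0.4, 0.2]
opening: 0.998
clock: 4.27
tcp_pos: [0.5665, 0.2823, 0.166]
ee_rot: [[-0.007, -1.0, 0.016], [-0.004, 0.016, 1.0], [-1.0, 0.007, -0.004]]
wrist_force: [-0.0, -0.2, -1.4]
opening: 0.999
4.3167 [0.56696255 0.28208178 0.16854916] [0.487 0.284 0.31 ] [[0.015, 0.952, 0.307], [1.0, -0.014, -0.008], [-0.004, 0.307, -0.952]]
```

View pics/w1.png

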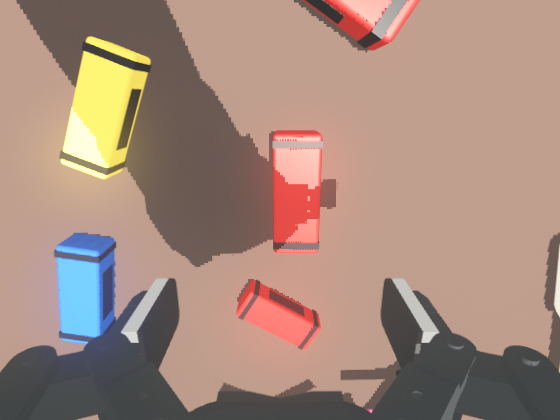

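Wrist view: the target pack is at (298,190), nearly aligned with the tool. The yellow pack (105,105), blue pack (85,285) and small red pack (280,315) are clear of the fingers. Refining the pose from here.

Run:
```python
from h import *
c=load('w1'); t=load('top0')
h=[(c,hullof(c,'red',(262,122,330,258)))]
p,f=fit('pack',h,(.565,.297,-.02)); print(p,f)
p2,f=fit('pack',h+[(t,hullof(t,'red',(122,172,160,228)))],(.565,.297,-.02)); print(p2,f)
s=robot.observe(); d=np.r_[p2[:2],0.01]-s['tcp_pos']; print(s['ee_rot'].T@d if hasattr(s['ee_rot'],'T') else np.array(s['ee_rot']).T@d)
```

```text
[ 0.56477482  0.2954007  -0.02485657] 0.035244224864846574
[ 0.5647336   0.2955912  -0.02094312] 0.06451078993197956
[0.15852445 0.00167279 0.0138748 ]
```

```bash
python3 -m pendant '[[1,[0.02,0.002,0.013],0],[1,[0.035,0,0],0],[1,[0.035,0,0],0],[1,[0.03,0,0],0],[1,[0.02,0,0],0]]'
python3 -m pendant '[[1,[0.015,0,0],0],[1,[0,0,0],0],[-1,[0,0,0],0],[-1,[0,0,0],0],[-1,[0,0,0],0]]'
python3 -m pendant '[[-1,[0,0,0],0],[-1,[0,0,0],0],[-1,[0,0,0],0],[-1,[0,0,0],0],[-1,[0,0,0],0]]'
python3 -m pendant '[[-1,[0,0,0],0],[-1,[0,0,0],0],[-1,[0,0,0],0],[-1,[0,0,0],0],[-1,[0,0,0],0]]'
```

```text
clock: 4.73
tcp_pos: [0.5661, 0.2947, 0.03]
ee_rot: [[-0.001, -1.0, 0.017], [-0.001, 0.017, 1.0], [-1.0, 0.001, -0.001]]
wrist_force: [-0.0, 0.1, -0.1]
opening: 1.0
clock: 5.15
tcp_pos: [0.568, 0.2959, 0.0187]
ee_rot: [[0.003, -1.0, 0.016], [0.002, 0.016, 1.0], [-1.0, -0.003, 0.002]]
wrist_force: [-1.2, -0.9, 0.0]
opening: 0.605
clock: 5.57
tcp_pos: [0.5678, 0.2959, 0.0185]
ee_rot: [[0.003, -1.0, 0.016], [0.001, 0.016, 1.0], [-1.0, -0.003, 0.001]]
wrist_force: [0.1, -1.6, 6.2]
opening: 0.428
clock: 5.98
tcp_pos: [0.5678, 0.2959, 0.0185]
ee_rot: [[0.003, -1.0, 0.016], [0.001, 0.016, 1.0], [-1.0, -0.003, 0.001]]
wrist_force: [-0.2, -0.4, 5.9]
opening: 0.427
```

```bash
python3 -m pendant '[[-1,[-0.02,0,0],0],[-1,[-0.03,0,0],0],[-1,[-0.03,0,0],0],[-1,[-0.03,0,0],0],[-1,[0,0,0],0]]'
python3 -m pendant '[[-1,[0,0.0066,-0.02],0],[-1,[0,0.0066,-0.037],0],[-1,[0,0.0066,-0.037],0],[-1,[0,0.0066,-0.037],0],[-1,[0,0.0066,-0.037],0]]'
python3 -m pendant '[[-1,[0,0.0066,-0.037],0],[-1,[0,0.0066,-0.037],0],[-1,[0,0.0066,-0.037],0],[-1,[0,0.0066,-0.037],0],[-1,[0,0.0066,-0.037],0]]'
python3 -m pendant '[[-1,[0,0.0066,-0.037],0],[-1,[0,0.0066,-0.037],0],[-1,[0,0,-0.025],0],[-1,[0,0,0],0.115],[-1,[0,0,0],0.115]]'
python3 -m pendant '[[-1,[0,0,0],0],[-1,[0,0,0],0]]'
python3 - <<'E'
from h import *
c=shot('side','s2'); w=shot('wrist','w2')
x=cv2.resize(c['img'][60:260,230:430],None,fx=2,fy=2); y=cv2.resize(w['img'],(400,300))
im=np.zeros((400,800,3),np.uint8); im[:,:400]=x; im[:300,400:]=y; cv2.imwrite('pics/c2.png',im)
E
```

```text
clock: 6.4
tcp_pos: [0.5692, 0.2968, 0.1336]
ee_rot: [[0.009, -1.0, 0.016], [0.005, 0.016, 1.0], [-1.0, -0.009, 0.005]]
wrist_force: [1.0, 1.1, -0.6]
opening: 0.429
clock: 6.82
tcp_pos: [0.53, 0.1266, 0.1258]
ee_rot: [[-0.0, -1.0, 0.015], [-0.0, 0.015, 1.0], [-1.0, 0.0, -0.0]]
wrist_force: [0.0, -0.9, -2.8]
opening: 0.43
clock: 7.23
tcp_pos: [0.4941, -0.058, 0.1261]
ee_rot: [[0.0, -1.0, 0.016], [0.0, 0.016, 1.0], [-1.0, -0.0, 0.0]]
wrist_force: [1.5, -0.5, -1.5]
opening: 0.426
clock: 7.65
tcp_pos: [0.4797, -0.1569, 0.1259]
ee_rot: [[-0.0, -0.968, 0.252], [0.0, 0.252, 0.968], [-1.0, 0.0, 0.0]]
wrist_force: [-0.4, -0.1, -2.0]
opening: 0.426
clock: 7.82
tcp_pos: [0.48, -0.1553, 0.126]
ee_rot: [[-0.0, -0.971, 0.241], [0.0, 0.241, 0.971], [-1.0, 0.0, 0.0]]
wrist_force: [0.5, 0.3, -1.9]
opening: 0.43
```

View pics/c2.png

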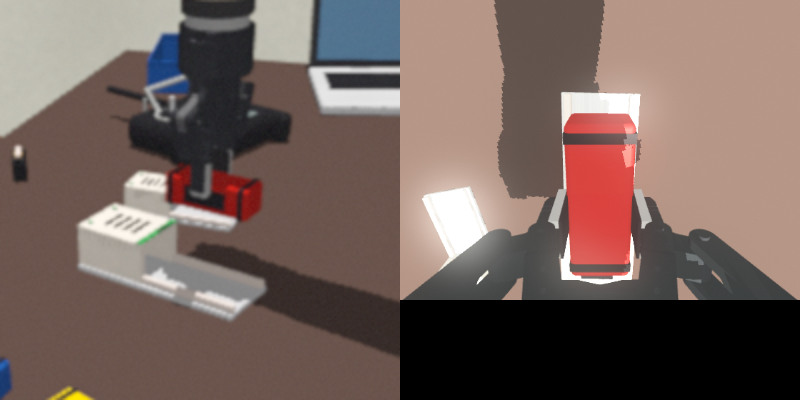

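Run:
```python
from h import *
w=load('w2')
for z in(0,.016): 
    e=onz(w,[(227,130),(336,132)],z); print(z,e.round(4).tolist(),e.mean(0),np.linalg.norm(e[1]-e[0]))
m=(w['img'].min(2)>150).astype(np.uint8)
for r in(135,145,155,165,180,200): print(r,np.nonzero(m[r,200:360])[0][[0,-1]]+200, onz(w,[(np.nonzero(m[r,200:360])[0][[0,-1]]+200).mean().repeat(1).tolist()+[r]],.014))
h=hullof(w,'red',(215,140,345,395)); lo=h[h[:,1]<175]; print(lo.round())
```

```text
0 [[0.4175, -0.1799], [0.4383, -0.1015]] [ 0.42792302 -0.14066245] 0.08113946105935027
0.016 [[0.4166, -0.1773], [0.4362, -0.1035]] [ 0.42636994 -0.14036748] 0.0763291682381348
135 [226 346] [[ 0.43006422 -0.13801883]]
145 [226 350] [[ 0.43724992 -0.13828255]]
155 [226 352] [[ 0.44438292 -0.13924841]]
165 [226 348] [[ 0.45111569 -0.14234385]]
180 [227 336] [[ 0.46099287 -0.14887205]]
200 [227 227] [[ 0.46610543 -0.19215584]]
[[232. 173.]
 [238. 163.]
 [240. 160.]
 [244. 159.]
 [260. 159.]
 [270. 160.]]
```

```bash
python3 -m pendant '[[-1,[0.02,-0.006,0.001],0.01],[-1,[0.03,0,0],0],[-1,[0.025,0,0],0],[-1,[0.015,0,0],0],[-1,[0,0,0],0]]'
python3 -m pendant '[[-1,[0.005,0,0],0],[-1,[0.003,0,0],0],[-1,[0,0,0],0]]'
```

```text
clock: 8.33
tcp_pos: [0.4838, -0.1544, 0.0328]
ee_rot: [[-0.006, -0.968, 0.25], [0.002, 0.25, 0.968], [-1.0, 0.006, 0.0]]
wrist_force: [0.1, 0.4, -2.8]
opening: 0.429
clock: 8.58
tcp_pos: [0.4869, -0.1557, 0.0289]
ee_rot: [[0.001, -0.968, 0.252], [-0.0, 0.252, 0.968], [-1.0, -0.001, -0.0]]
wrist_force: [0.1, 0.3, -1.7]
opening: 0.426
```

```bash
python3 -m pendant '[[-1,[0.002,0,0],0],[-1,[0.002,0,0],0],[-1,[0,0,0],0]]'
python3 - <<'E'
from h import *
c=shot('side','s3'); w=shot('wrist','w3')
x=cv2.resize(c['img'][120:240,250:400],None,fx=3,fy=3,interpolation=2); y=cv2.resize(w['img'],(350,262))
im=np.zeros((360,800,3),np.uint8); im[:,:450]=x; im[:262,450:]=y; cv2.imwrite('pics/c3.png',im)
E
```

```text
clock: 8.83
tcp_pos: [0.4866, -0.1558, 0.0246]
ee_rot: [[0.001, -0.967, 0.253], [-0.0, 0.253, 0.967], [-1.0, -0.001, -0.0]]
wrist_force: [0.6, -0.1, -2.1]
opening: 0.427
```

View pics/c3.png

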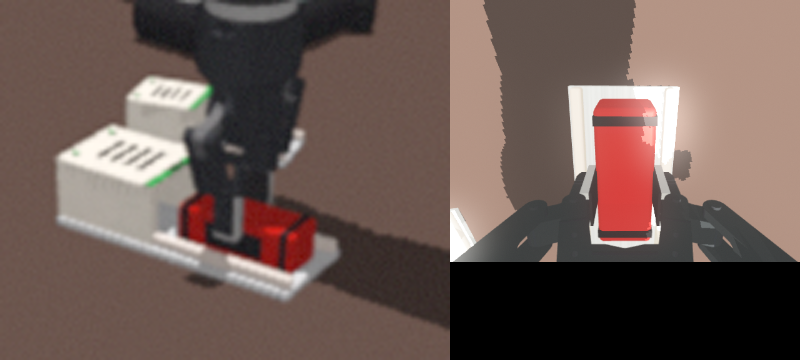

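The pack sits level just over the floor, between the rails, with the fingers clear of the rail tops. Releasing and backing up.

```bash
python3 -m pendant '[[1,[0,0,0],0],[1,[0,0,0],0],[1,[0,0,0],0],[1,[0,0,0],0],[1,[0,0,0],0]]'
python3 -m pendant '[[1,[0,0,0],0],[1,[0,0,0],0],[1,[-0.02,0,0],0],[1,[-0.03,0,0],0],[1,[-0.02,0,0],0]]'
python3 -m pendant '[[-1,[0,0.025,0],0],[-1,[0,0.03,0],0],[-1,[0,0.022,0],0],[-1,[0,0,0],0],[-1,[0,0,0],0]]'
python3 -m pendant '[[-1,[0,0,0],0],[-1,[0,0,0],0],[-1,[0,0,0],0],[-1,[0,0,0],0],[-1,[0,0,0],0]]'
python3 - <<'E'
from h import *
c=shot('top','t4'); s=shot('side','s4'); w=shot('wrist','w4')
x=cv2.resize(c['img'][160:300,310:400],None,fx=4,fy=4,interpolation=2); y=cv2.resize(w['img'],(400,300)); z=cv2.resize(s['img'][130:230,260:390],None,fx=2.6,fy=2.6)
im=np.zeros((600,760,3),np.uint8); im[:560,:360]=x; im[:300,360:]=y; im[310:570,360:698]=z; cv2.imwrite('pics/c4.png',im)
E
```

```text
clock: 9.35
tcp_pos: [0.4864, -0.1558, 0.0245]
ee_rot: [[0.0, -0.967, 0.253], [-0.0, 0.253, 0.967], [-1.0, -0.0, 0.0]]
wrist_force: [0.5, 0.0, 0.1]
opening: 1.003
clock: 9.77
tcp_pos: [0.4864, -0.1558, 0.0959]
ee_rot: [[0.0, -0.967, 0.253], [-0.0, 0.253, 0.967], [-1.0, -0.0, -0.0]]
wrist_force: [0.4, 0.3, -0.3]
opening: 0.998
clock: 10.18
tcp_pos: [0.4114, -0.1361, 0.0946]
ee_rot: [[0.001, -0.967, 0.253], [-0.0, 0.253, 0.967], [-1.0, -0.001, -0.0]]
wrist_force: [0.1, -0.7, 0.7]
opening: 0.302
clock: 10.6
tcp_pos: [0.4122, -0.1364, 0.0941]
ee_rot: [[-0.0, -0.967, 0.253], [0.0, 0.253, 0.967], [-1.0, 0.0, 0.0]]
wrist_force: [-0.7, 0.9, 0.1]
opening: -0.0
```

View pics/c4.png

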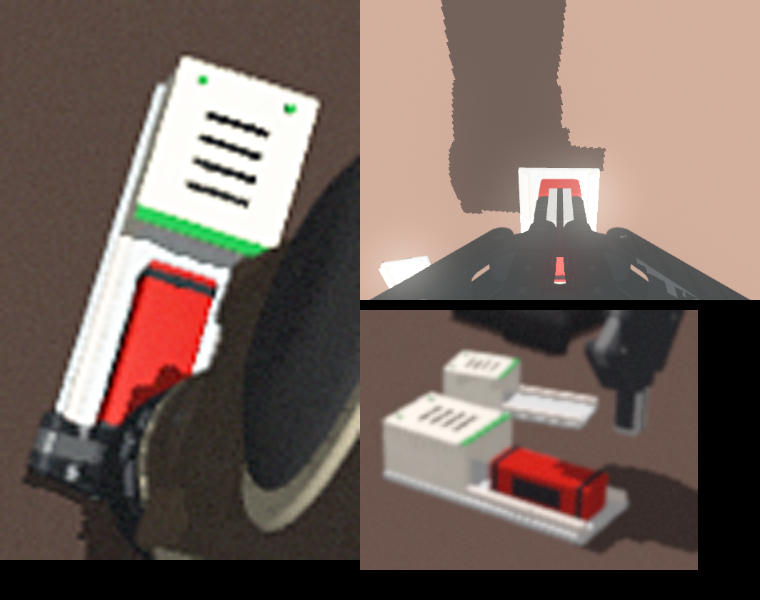

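The pack lies flat and aligned in the trough, and the shut fingers are behind its tail. Lowering, then pushing.

```bash
python3 -m pendant '[[-1,[0.025,0,0],0],[-1,[0.025,0,0],0],[-1,[0.015,0,0],0],[-1,[0.012,0,0],0],[-1,[0,0,0],0]]'
python3 -m pendant '[[-1,[0,-0.008,0],0],[-1,[0,-0.008,0],0],[-1,[0,-0.008,0],0],[-1,[0,-0.008,0],0],[-1,[0,-0.008,0],0]]'
python3 -m pendant '[[-1,[0,-0.008,0],0],[-1,[0,-0.008,0],0],[-1,[0,-0.008,0],0],[-1,[0,-0.008,0],0],[-1,[0,0,0],0]]'
```

```text
clock: 11.17
tcp_pos: [0.41, -0.1357, 0.0149]
ee_rot: [[-0.004, -0.967, 0.253], [0.001, 0.253, 0.967], [-1.0, 0.004, 0.0]]
wrist_force: [0.3, -0.1, -0.5]
opening: -0.004
clock: 11.58
tcp_pos: [0.4517, -0.1467, 0.018]
ee_rot: [[0.001, -0.967, 0.253], [-0.0, 0.253, 0.967], [-1.0, -0.001, -0.0]]
wrist_force: [-3.6, -0.1, 1.9]
opening: -0.001
clock: 12.0
tcp_pos: [0.4837, -0.1551, 0.0174]
ee_rot: [[0.002, -0.967, 0.253], [-0.0, 0.253, 0.967], [-1.0, -0.002, -0.0]]
wrist_force: [0.2, -0.2, 0.2]
opening: -0.0
```

```bash
python3 -m pendant '[[-1,[0,-0.005,0],0],[-1,[0,-0.005,0],0],[-1,[0,-0.005,0],0],[-1,[0,-0.005,0],0],[-1,[0,0,0],0]]'
python3 - <<'E'
from h import *
c=shot('top','t5'); s=shot('side','s5')
x=cv2.resize(c['img'][160:300,310:400],None,fx=4,fy=4,interpolation=2); z=cv2.resize(s['img'][130:230,260:370],None,fx=4,fy=4)
im=np.zeros((560,800,3),np.uint8); im[:560,:360]=x;  im[:400,360:800]=z; cv2.imwrite('pics/c5.png',im)
E
```

```text
clock: 12.42
tcp_pos: [0.5021, -0.1599, 0.0174]
ee_rot: [[0.001, -0.967, 0.253], [-0.0, 0.253, 0.967], [-1.0, -0.001, -0.0]]
wrist_force: [0.2, 0.3, 0.3]
opening: 0.001
```

View pics/c5.png

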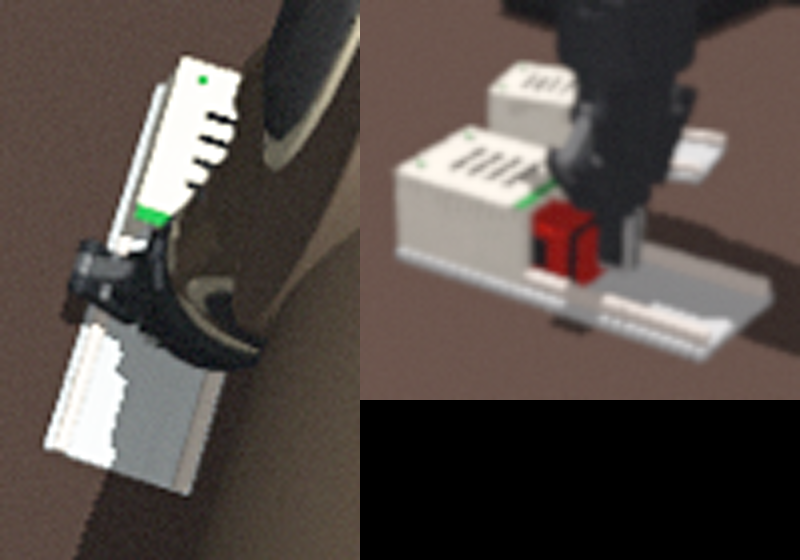

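```bash
python3 -m pendant '[[-1,[0,-0.002,0],0],[-1,[0,-0.002,0],0],[-1,[0,0,0],0]]'
python3 -m pendant '[[-1,[0,-0.002,0],0],[-1,[0,0,0],0]]'
```

```text
clock: 12.77
tcp_pos: [0.5047, -0.1606, 0.0173]
ee_rot: [[-0.0, -0.967, 0.253], [0.0, 0.253, 0.967], [-1.0, 0.0, 0.0]]
wrist_force: [-1.9, 0.1, 0.5]
opening: -0.0
clock: 12.93
tcp_pos: [0.5068, -0.1611, 0.0173]
ee_rot: [[0.0, -0.967, 0.253], [-0.0, 0.253, 0.967], [-1.0, -0.0, 0.0]]
wrist_force: [-1.8, 0.7, 2.0]
opening: -0.0
```

```bash
python3 -m pendant '[[-1,[0,-0.002,0],0],[-1,[0,0,0],0]]'
python3 -m pendant '[[-1,[0,-0.002,0],0],[-1,[0,0,0],0]]'
```

```text
clock: 13.1
tcp_pos: [0.5084, -0.1615, 0.0172]
ee_rot: [[-0.001, -0.967, 0.253], [0.0, 0.253, 0.967], [-1.0, 0.001, 0.0]]
wrist_force: [-2.7, 1.3, 2.4]
opening: -0.006
clock: 13.27
tcp_pos: [0.5084, -0.1615, 0.0171]
ee_rot: [[-0.004, -0.967, 0.253], [0.001, 0.253, 0.967], [-1.0, 0.004, -0.0]]
wrist_force: [-8.9, 2.5, 7.2]
opening: 0.0
```

The TCP stopped and the force rose to about 9 N at the predicted home position. Backing off and checking.

```bash
python3 -m pendant '[[-1,[0,0.01,0],0],[-1,[0,0.025,0],0],[-1,[0,0.025,0],0],[-1,[-0.03,0,0],0],[-1,[-0.04,0,0],0]]'
python3 -m pendant '[[-1,[-0.04,0,0],0],[-1,[0,0,-0.04],0],[-1,[0,0,-0.04],0],[-1,[0,0,-0.04],0],[-1,[0,0,-0.04],0]]'
python3 -m pendant '[[-1,[0,0,-0.02],0],[-1,[0,0,0],0],[-1,[0,0,0],0]]'
python3 - <<'E'
from h import *
c=shot('top','t6'); s=shot('side','s6')
x=cv2.resize(c['img'][160:300,310:400],None,fx=4,fy=4,interpolation=2); z=cv2.resize(s['img'][130:230,260:370],None,fx=4,fy=4)
im=np.zeros((560,800,3),np.uint8); im[:560,:360]=x;  im[:400,360:800]=z; cv2.imwrite('pics/c6.png',im)
for n,b,p in(('blue',((215,137,252,194),(180,225,238,265)),(.657,.1,-.166)),('yellow',((184,207,230,265),(247,250,308,302)),(.495,.145,-.386))):
    print(n,fit('pack',[(c,hullof(c,n,b[0])),(s,hullof(s,n,b[1]))],p))
o=np.array([.5427,-.1705]);u=np.array([.968,-.252])
m=colmask(c['img'],'red'); k=np.zeros_like(m); k[200:295,315:385]=m[200:295,315:385]
q=np.argwhere(k)[:,::-1]
for z in(.006,.04): w=onz(c,q,z)-o; X=w@u; Y=w@[.252,.968]; print(z,'x',np.percentile(X,[1,50,99]),'y',np.percentile(Y,[2,98]))
E
```

```text
clock: 13.68
tcp_pos: [0.4472, -0.1453, 0.0838]
ee_rot: [[-0.009, -0.967, 0.253], [0.003, 0.253, 0.967], [-1.0, 0.009, 0.001]]
wrist_force: [2.0, -0.9, 0.2]
opening: -0.002
clock: 14.1
tcp_pos: [0.412, -0.3034, 0.1281]
ee_rot: [[0.002, -0.968, 0.252], [-0.002, 0.252, 0.968], [-1.0, -0.003, -0.001]]
wrist_force: [0.6, -0.7, -0.4]
opening: -0.003
clock: 14.35
tcp_pos: [0.4067, -0.322, 0.1272]
ee_rot: [[0.001, -0.967, 0.255], [-0.0, 0.255, 0.967], [-1.0, -0.001, 0.0]]
wrist_force: [0.7, 0.7, 0.6]
opening: -0.0
blue (array([ 0.65706623,  0.10044311, -0.16646522]), np.float64(0.10410956521619075))
yellow (array([ 0.49487667,  0.14549497, -0.39142898]), np.float64(0.048386073012556374))
0.006 x [-0.02260217 -0.00314329  0.01112076] y [-0.02101042  0.01769019]
0.04 x [-0.03003141 -0.01139435  0.00226727] y [-0.01496897  0.02209718]
```

View pics/c6.png

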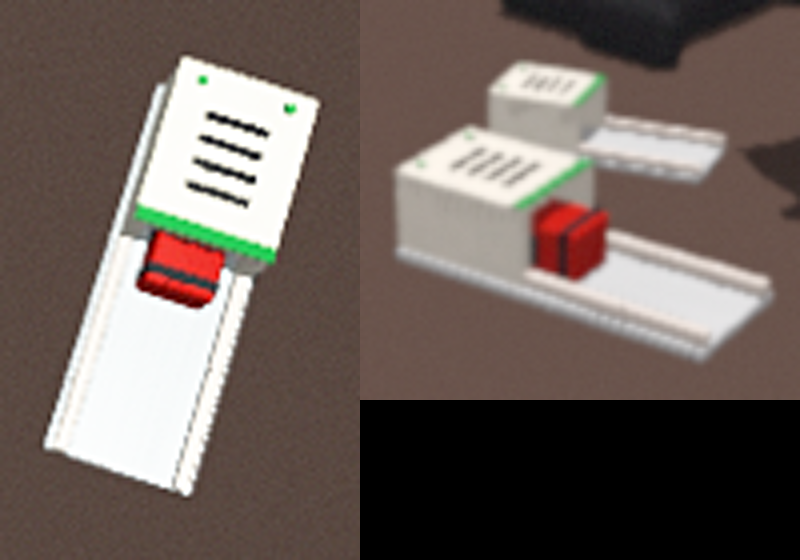

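The pack is home, flat and centred, with only its tail standing out (top crop (180,270), side crop (570,240)). Nothing is touching it. Handing in.

```bash
python3 -c "
from plant import robot
print(robot.close_job())"
```

```text
the job is handed in; nothing more can be done
None
```

The 100 mm red pack is in the larger dock, pushed home under the hood and released, and I handed the job in at about 14.5 s on the clock. I gripped it across its width, set it down in the trough between the rails, and pushed its tail with shut fingers. At the predicted home position the fingers stopped and the force rose to about 9 N.

**Pack position:** in the last pictures it lies flat and lengthwise. Its tail end is at about x −23 to −25 mm in the dock frame, so its centre is near +25 to +27 mm, against a target of 25. It is roughly 3 mm off centre sideways. The gripper is well clear of it.

**Blue and yellow packs:** refitted from the last pictures, both sit within 1 mm of where they started.

**Checks that disagreed:** the first dock fit matched its outline poorly, with about 17% mismatch and the trough appearing about 4 mm wider on one side. A closer wrist-camera view gave the trough as 76 mm wide (74 expected) and put the dock within about 1 mm of that fit.

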